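Park the swinging inspection camera over the chip

ROBOT

A 6-joint arm with a two-finger parallel gripper is mounted at the origin on the work surface. World frame = base frame: x ahead of the robot, y to its left, z up, the work surface at z = 0. Lengths are in m, angles in rad, forces in N, time in s.
With the tool pointing down it reaches from about 0.35 to 0.775 m from the base axis. Payload 7.3 kg.
Tool frame: the origin (TCP) lies on the front face of the gripper's body, between the roots of the fingers; the fingertips stand ahead of it and the grasp point (between the pads) lies 47 mm ahead of it (finger_overhang is the z of the fingertips in the tool frame, in m); z points along the fingers, y is the line along which they close (so a half turn about z gives the same grasp; the last joint's range is limited). The gripper opens to 92 mm and grips with 3 to 60 N. Pads are 19 mm wide; open, the fingers measure 130 mm over their backs; the gripper's body (75 mm by 190 mm) begins 47 mm behind the grasp point.
Start: joints at [1.141, 0.342, 1.524, -0, 1.275, -0.146], TCP at [0.147, 0.504, 0.292] pointing down, gripper open.
Joint ranges: [-2.53, 2.53], [-0.77, 2.02], [0.04, 2.7], [-1, 4.14], [0.28, 2.66], [-3.11, 3.11]. Speed limits (rad/s): [2.57, 2.57, 3.14, 3.14, 3.14, 3.14].

INTERFACE

Orientations are given as [roll, pitch, yaw] about the fixed x, y, z axes, in that order (R = Rz(yaw) Ry(pitch) Rx(roll)).
In Python, from cell import * gives the robot as it stands. The module is installed in compiled form; this text tells all that it offers.
- The arm moves only by the tool arm_command, never from a script. Its argument "series" is a list of rows, each an object of numbers: "x", "y", "z": the shift along the tool's x, y, z in mm; "rx", "ry", "rz": the turn, a rotation vector about the tool's x, y, z in degrees. A call has 1 to 20 rows; each row is the pose to reach, as a shift and turn from the pose commanded when the call began, along the tool's axes at that moment; what a row does not reach only later rows make up. A row lasts 1/10 s, in which the tool goes at most 50 mm and 8.59 degrees, less where a joint would pass 70% of its speed; a pose out of reach is approached as far as the arm can. A call with a gripper value outside its range is refused whole. "hand" is the finger opening in mm, from 0 to 91.8, set as the call begins (left out, the last holds). The fingers move at their own pace and stop on an object; "squeeze" is the grip in N (left out, the last holds). Time passes only in rows, so rows that repeat a pose let the fingers close. It gives the time, the measured TCP pose, the force, the opening and the grip force at its end, in the units of the state.
- observe(): the state, without advancing time (a new reading comes with each control period).
- read_camera(name): name is "side" or "top"; returns a dict with "pixels" (420x560x3 uint8, blue, green, red), "K" (3x3 intrinsics, pixels), "rvec" (rotation vector, rad) and "tvec" (3), from world to camera coordinates, as OpenCV has them. Camera axes: x right, y down, z forward; pixel columns grow to the right and rows downward; lengths in m; the calibration is good to about 2 mm. A picture is of the moment at which its call begins. There is no depth.
- hand_in(): hands the job in; it is judged then, once.
Trained networks look in a picture, given as the dict that the camera call returned (one of the last four; its "shot" number tells which), for a name from the list of things; names that differ only in an ending like _2 or _b are one class to them, and where a whole thing is asked for, a point or a joint stands for the part that bears it (a point fixed in the world has none). Each returns a list of dicts, best first, with "confidence" (0 to 1); they miss things now and then, are a little off and sometimes report something else, mostly with a low value. They report only what shows in the picture. A call takes as long as a camera call. They do not tell look-alikes from the thing itself.
- boxes_of(picture, query): "point" ([x, y, z] in m, in world coordinates, good to about 4 mm: the middle of the surface that is visible of it).
- trace(picture, query): "pixels" (420x560 bool, what is visible of it).
- mark_of(picture, query): "point" ([x, y, z] in m, in world coordinates, good to about 4 mm: a listed point, or the origin of a listed thing).
The state is a dict: "time": time; "qpos": joint angles; "qvel": joint speeds; "joint_efforts": joint torques, N m; "tool_pos": TCP position; "tool_rot": TCP orientation; "contact_force": force on the tool from outside, world axes, zero at the start; "torque": the same for the moment, N m; "opening": finger opening in m; "grip_force": force on a finger pad.
Only numpy, scipy, OpenCV 4.12 (cv2) and the standard library are available. Lean on these libraries where they do the work, as an engineer would, in place of code of your own. Each camera call takes 0.05 s, during which the arm holds its last target. There are 200 camera calls.

TASK

Press the parking catch all the way down so that the leaning camera head is set free, then take the carriage by its knob and run it along the rail until the head hangs plumb and still over the large square chip in the middle of the circuit board below, and keep it so for three seconds. Then let go and back off, leaving the head hanging still over the chip. The hanger swings for minutes if left alone, so calm it by moving the carriage: never touch the head, its hanger bar or the counterweight, do not let it swing wildly, and leave the loose things on the bench alone.

Things in the scene. Friction and masses are not known exactly. Their poses are not given: they have to be found in the camera images.
- gantry: Camera gantry fixed on the bench: a 560 mm aluminium rail, 20 x 24 mm, on two feet, its centre line 150 mm above the bench. Origin on the bench under the middle of the rail; y runs along the rail (roughly to the robot's left), x points across the rail, away from the robot, z up. Placed with some yaw.
- catch (a joint): Parking catch, m: 0 = up (its stop pin holds the leaning head), 0.040 = fully down (34 mm is enough). A steel slide on a guide post at the gantry's -y end, beyond the rail. Pressing it straight down takes 2 to 6 N; friction keeps it where it is left. When the pin, at the end of its low bar, drops, the head falls away at once and swings.
- pad (a point): Centre of the top of the catch's press pad, 44 mm across, 14 mm thick; 144 mm above the bench when up, 104 mm when fully down. At (0.05, -0.35) in the gantry's x, y.
- carriage (a joint): Carriage on the rail, m: 0 = stop at the -y end (start), 0.38 = other stop; grows along the gantry's +y. Grey block 50 x 70 x 70 mm, moving mass 1.2 kg with the hanger; rail friction 2 N plus 4 N per m/s keeps it where it is left. The hanger's pivot lies at x = 0.10, y = -0.17 + value, z = 0.19 m in the gantry's frame.
- knob (a point): Middle of the carriage's knob, an upright black cylinder 34 mm across and 34 mm tall on top of the carriage, spanning 230 to 264 mm above the bench; this point is 245 mm above the bench and directly over the rail. The carriage block's top is at 215 mm. Grip it from above.
- hanger (a joint): Angle of the freely swinging hanger (bar with camera head and counterweight), rad: 0 = plumb, + = head towards the gantry's +y. Starts near -0.35 on the catch; stops at +-1.0. Swings like a pendulum of 0.74 m (0.6 to 1), period 1.7 s (1.5 to 2.0): angle'' = -(g sin(angle) + carriage acceleration x cos(angle)) / 0.74. Almost undamped: falls to a third in 80 s.
- lens (a point): Centre of the lens face under the camera head, 136 mm from the pivot along the bar; 54 mm above the bench when plumb.
- chip (a point): Centre of the top of the target chip, a black square 40 x 40 mm, 6 mm thick, in the middle of a green circuit board 100 x 130 mm on 12 mm standoffs, fixed on the bench in the plane of the swinging head; chip top 20 mm above the bench. The board's place along the rail varies.
- flux: Loose bystander: blue dispenser bottle, 36 mm across, 85 mm tall. Origin at its underside. Leave alone.
- driver: Loose bystander: screwdriver lying on the bench. Leave alone.
- tape: Loose bystander: roll of tape, 70 mm across, 20 mm tall. Leave alone.
- spare: Loose bystander: spare circuit board 60 x 80 mm lying flat. Leave alone.
- cup: Loose bystander: clear plastic cup, 64 mm across, 50 mm tall. Leave alone.
- jar: Loose bystander: amber jar, 44 mm across, 50 mm tall. Leave alone.
- reel: Loose bystander: small grey component reel, 56 mm across, 25 mm tall, lying under the rail. Leave alone.
- cweight: Steel counterweight on the hanger's upper end, 30 x 40 x 38 mm (x, y, z), 360 g nominal. Origin at its centre, 65 mm (+-3) above the pivot; its top is 274 mm above the bench when plumb. Inertia of the whole hanger about the pivot 0.0049 kg m2, mass times centre-of-mass offset 0.0066 kg m. Do not touch.
- head (a point): Centre of the white camera head on the hanger's lower end, 50 x 60 x 60 mm, 300 g; 100 mm below the pivot (the underside is 130 mm below). It swings in the upright plane 100 mm beyond the rail. Do not touch.
There are look-alikes about, which are no part of the job. Leave any orange or white look-alike of the part that bears chip alone.

How it is judged:
By the outcome, as a careful person would: the job done as asked, in the order asked, and still so for the second after the job is handed in, with the robot touching nothing.
It also fails if it takes over 61 s, if anything falls off the work surface, if the arm or the gripper's body presses on something with over 40 N, if the wrist force passes 120 N, or if a joint passes its speed limit or range.

## Working session

There is one attempt and no reset: what is moved stays moved. The work goes in short steps, Python scripts to look and compute and a tool call to move; the robot and the scene stay as the last step left them, time stands still between calls to the robot, and variables do not carry over. Pictures are saved under pics/ and viewed, at most 10 in all, crops included, and the job is handed in when it is done.

Besides the shell and the picture viewer there is one more tool, called as name([rows], argument=value, ...), one row to a line, values as JSON. arm_command: Moves the arm, as the interface text tells. Its arguments: {"type":"object","properties":{"series":{"type":"array"},"hand":{"type":"number"},"squeeze":{"type":"number"}},"required":["series"]}

```bash
mkdir -p pics; python3 - <<'E'
from cell import *
import cv2
s=observe();print(s['time'],s['tool_pos'],s['tool_rot'],s['opening'],s['contact_force'])
for n in['side','top']:
    p=read_camera(n);cv2.imwrite(f'pics/{n}0.png',p['pixels'])
    print(n,p['shot'],p['tvec'].tolist() if hasattr(p['tvec'],'tolist') else p['tvec'])
    for q in['gantry','pad','knob','lens','chip','head','cweight','flux','jar','cup','tape']:
        R=cv2.Rodrigues(__import__('numpy').array(p['rvec'],float))[0]
        for d in mark_of(p,q)[:3]:
            x=d['point'];u=cv2.projectPoints(__import__('numpy').array([x],float),p['rvec'],p['tvec'],p['K'],None)[0].ravel()
            print(q,[round(float(v),4) for v in x],round(d['confidence'],2),u.round())
print(observe()['time'])
E
```

```text
0.0 [0.14682772 0.5037125  0.29152803] [-3.14001912e+00 -2.66692719e-04  2.85780754e+00] 0.09186747057612184 [-0.00644066  0.89583569  0.67173295]
side 1 [-0.521986431905261, 0.16029989297622582, 1.195640173296966]
pad [0.5023, -0.3197, 0.1441] 0.77 [287. 302.]
pad [0.5633, 0.0465, 0.02] 0.32 [291. 242.]
knob [0.4562, -0.1366, 0.2442] 0.78 [260. 219.]
lens [0.5523, -0.1861, 0.0574] 0.81 [299. 286.]
chip [0.2892, 0.2147, 0.0177] 0.66 [204. 216.]
chip [0.2898, -0.213, 0.0226] 0.61 [198. 311.]
chip [0.4473, -0.4666, 0.0207] 0.59 [269. 399.]
head [0.5594, -0.1766, 0.0929] 0.62 [302. 273.]
cweight [0.5606, -0.1204, 0.2491] 0.65 [301. 211.]
cweight [0.5571, -0.1775, 0.0941] 0.56 [301. 273.]
cweight [0.5563, -0.1868, 0.0579] 0.37 [301. 286.]
flux [0.7188, -0.3062, 0.0029] 0.87 [372. 331.]
jar [0.7079, -0.0724, -0.0002] 0.52 [344. 269.]
cup [0.5195, 0.4383, 0.0004] 0.75 [266. 184.]
cup [0.7404, 0.2534, -0.0007] 0.45 [331. 207.]
tape [0.7238, -0.171, -0.0016] 0.85 [359. 293.]
tape [0.5612, -0.1769, 0.09] 0.28 [302. 274.]
top 2 [-0.03883109610388067, 0.5363480789080143, 1.4192824712790186]
gan
[... 154 characters left out ...]
0.1372, 0.2433] 0.6 [320. 237.]
lens [0.5601, -0.1896, 0.0608] 0.94 [330. 207.]
chip [0.445, -0.4674, 0.0188] 0.91 [408. 244.]
chip [0.288, 0.216, 0.0183] 0.74 [207. 285.]
chip [0.5695, 0.0463, 0.0202] 0.73 [260. 203.]
head [0.557, -0.1769, 0.0958] 0.93 [327. 207.]
head [0.556, -0.1229, 0.2519] 0.54 [316. 202.]
cweight [0.562, -0.1219, 0.2521] 0.68 [315. 200.]
cweight [0.5261, 0.4417, 0.0018] 0.18 [145. 213.]
flux [0.7103, -0.301, -0.0034] 0.44 [360. 167.]
jar [0.7111, -0.0709, 0.0037] 0.53 [295. 165.]
cup [0.5268, 0.4391, -0.001] 0.71 [146. 213.]
cup [0.7279, -0.1704, 0.0002] 0.7 [323. 161.]
tape [0.4649, 0.0334, -0.0012] 0.66 [263. 234.]
tape [0.7254, -0.1683, -0.0034] 0.52 [322. 162.]
1.2
```

View pics/top0.png

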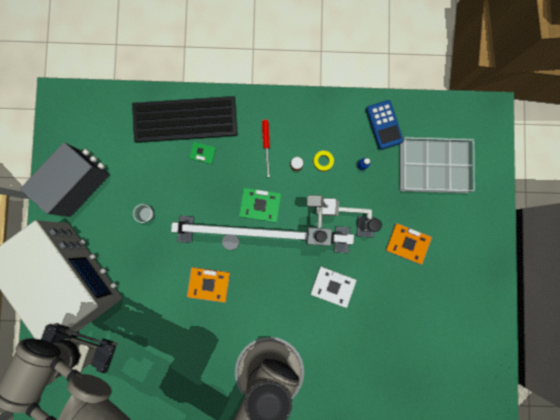

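View pics/side0.png

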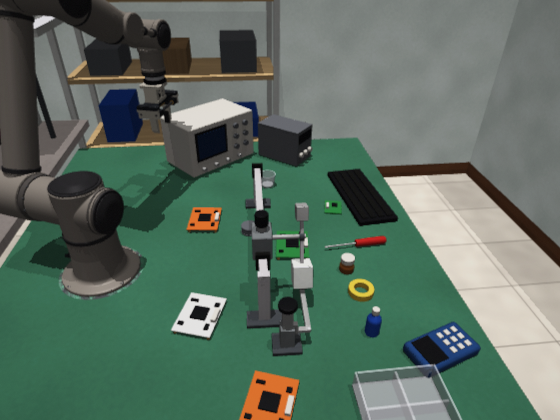

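Four boards with black chips could be taken for the target. In the top view they are green (260,203), orange (207,285), orange (408,244) and white (333,287). The target board is green and lies in the swing plane beyond the rail, so I choose (260,203). The small green board at (203,152) is the spare. I'll fit the gantry frame and check the choice in a crop.

```bash
cat > h.py <<'E'
import numpy as np
from scipy.optimize import least_squares
def fit():
    th=-.35; L=lambda d:(0.10,-.17+d*np.sin(th))
    o=[((.05,-.35),(.502,-.3193)),((0,-.17),(.4562,-.1369)),(L(.136),(.5562,-.1879)),(L(.1),(.558,-.1768)),(L(-.065),(.561,-.1212)),((0,0),(.4662,.0309))]
    f=lambda p:np.ravel([np.array(p[:2])+np.array([[np.cos(p[2]),-np.sin(p[2])],[np.sin(p[2]),np.cos(p[2])]])@a-b for a,b in o])
    r=least_squares(f,[.46,.03,0],loss='soft_l1',f_scale=.004); return r.x,f(r.x)
def W(p,a): c,s=np.cos(p[2]),np.sin(p[2]); return p[:2]+np.array([[c,-s],[s,c]])@a
def G(p,w): c,s=np.cos(p[2]),np.sin(p[2]); return np.array([[c,s],[-s,c]])@(np.array(w)-p[:2])
E
python3 - <<'E'
from h import *
import cv2
p,r=fit();print(p,np.degrees(p[2]),(r*1000).round(1))
print('chips',G(p,(.5633,.0465)),G(p,(.5695,.0463)),'pad',W(p,(.05,-.35)),'knob',W(p,(0,-.17)))
import cell;print([n for n in dir(cell) if n[0]!='_'],getattr(cell,'finger_overhang',None))
im=cv2.imread('pics/top0.png')[130:300,180:430];cv2.imwrite('pics/crop.png',cv2.resize(im,None,fx=3,fy=3,interpolation=2))
E
```

```text
[ 0.46595878  0.03185522 -0.04178909] -2.394338507261643 [-0.7 -0.6  2.7 -1.1  0.6 -0.9 -0.7  0.4 -1.3  1.3 -0.2  1. ]
chips [0.09664442 0.01869861] [0.10284736 0.0187578 ] pad [ 0.50129321 -0.31992807] knob [ 0.4588567  -0.13799637]
['IKError', 'boxes_of', 'finger_overhang', 'hand_in', 'mark_of', 'observe', 'read_camera', 'trace'] 0.0655
```

View pics/crop.png

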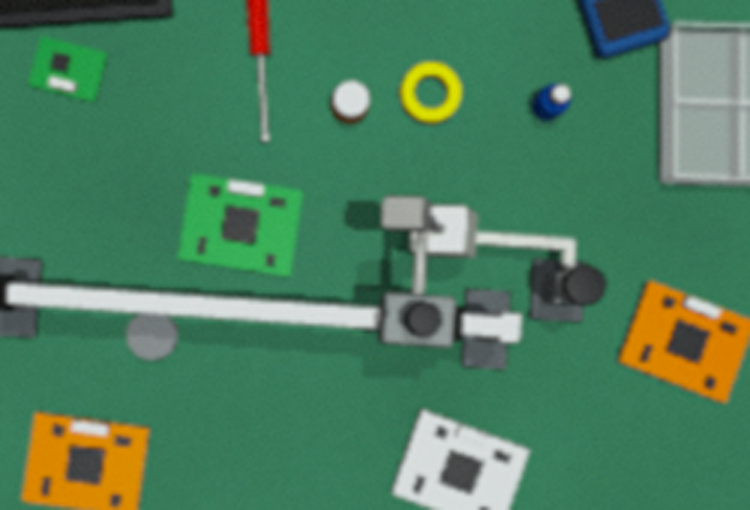

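The crop confirms it: the green board has a black square chip at crop (240,225), in the head's swing plane beyond the rail. The orange boards and the white one are the look-alikes.

```bash
cat >> h.py <<'E'
def rel(pos,yaw,tgts):
    c,s=np.cos(yaw),np.sin(yaw); R=np.array([[c,s,0],[s,-c,0],[0,0,-1]])
    for t in tgts:
        d=R.T@(np.array(t[:3])-pos)*1000; a=-np.degrees((t[3]-yaw+np.pi)%(2*np.pi)-np.pi); print(d.round(0),'rz',a.round(1))
E
python3 - <<'E'
from h import *
P=[.147,.504,.2915]
K=[(.147,.504,.2915,2.858),(.22,.41,.34,2.6),(.33,.25,.38,2.2),(.40,.04,.38,1.7),(.455,-.16,.38,1.529),(.5013,-.32,.33,1.529),(.5013,-.32,.225,1.529)]
rel(np.array(P),2.858,K)
E
```

```text
[0. 0. 0.] rz -0.0
[-96. -70. -49.] rz 14.8
[-247. -193.  -89.] rz 37.7
[-373. -375.  -89.] rz 66.3
[-481. -551.  -89.] rz 76.1
[-571. -692.  -39.] rz 76.1
[-571. -692.   66.] rz 76.1
```

arm_command([
  {"x": -20,"y": -15,"z": -12,"rz": 4},
  {"x": -55,"y": -40,"z": -30,"rz": 9},
  {"x": -96,"y": -70,"z": -49,"rz": 15},
  {"x": -130,"y": -97,"z": -62,"rz": 21},
  {"x": -167,"y": -128,"z": -75,"rz": 27},
  {"x": -207,"y": -160,"z": -85,"rz": 33},
  {"x": -241,"y": -195,"z": -89,"rz": 39},
  {"x": -268,"y": -232,"z": -89,"rz": 45},
  {"x": -295,"y": -270,"z": -89,"rz": 51},
  {"x": -322,"y": -308,"z": -89,"rz": 57},
  {"x": -349,"y": -346,"z": -89,"rz": 63},
  {"x": -375,"y": -385,"z": -89,"rz": 69},
  {"x": -402,"y": -425,"z": -89,"rz": 74},
  {"x": -428,"y": -466,"z": -89,"rz": 76},
  {"x": -454,"y": -507,"z": -89,"rz": 76},
  {"x": -480,"y": -548,"z": -89,"rz": 76},
  {"x": -508,"y": -589,"z": -85,"rz": 76},
  {"x": -535,"y": -628,"z": -70,"rz": 76},
  {"x": -556,"y": -665,"z": -45,"rz": 76},
  {"x": -571,"y": -692,"z": -10,"rz": 76},
], hand=0)

```text
invalid input
```

arm_command([
  {"z": 20},
  {"z": 45},
  {"z": 65},
  {"z": 65},
  {"z": 65},
])

```text
invalid input
```

```bash
python3 - <<'E'
from cell import *
from h import *
import cv2
p,_=fit();s=observe();print(s['time'],s['tool_pos'],s['tool_rot'],s['opening'],s['contact_force'],'local',G(p,s['tool_pos'][:2]))
a=read_camera('side');b=read_camera('top')
for q in('pad','chip','lens','knob'):
  for im in(a,b):print(q,[[round(float(v),4) for v in d['point']]+[round(d['confidence'],2)] for d in mark_of(im,q)[:4]])
cv2.imwrite('pics/s1.png',cv2.resize(a['pixels'][180:380,200:400],None,fx=3,fy=3))
E
```

```text
1.2 [0.14699061 0.50403279 0.2922427 ] [3.14146131e+00 1.33607537e-05 2.85779359e+00] 0.09158293059649197 [-0.21388559  0.52997059  0.24326603] local [-0.33841583  0.45843984]
pad [[0.503, -0.3171, 0.1438, 0.85], [0.712, -0.0748, -0.0029, 0.48]]
pad [[0.4991, -0.318, 0.1438, 0.63]]
chip [[0.4481, -0.4698, 0.0224, 0.95], [0.5634, 0.0445, 0.0219, 0.84], [0.2883, 0.2165, 0.0206, 0.8], [0.2925, -0.2138, 0.0242, 0.59]]
chip [[0.2918, -0.2097, 0.0161, 0.94], [0.2896, 0.2161, 0.0206, 0.9], [0.4452, -0.4635, 0.0195, 0.67], [0.5658, 0.0442, 0.0177, 0.64]]
lens [[0.5533, -0.187, 0.0612, 0.61]]
lens [[0.5595, -0.1888, 0.0654, 0.65]]
knob [[0.4599, -0.1367, 0.2444, 0.66], [0.5673, 0.046, 0.0195, 0.21], [0.7676, 0.0303, 0.0, 0.21]]
knob [[0.4548, -0.1343, 0.244, 0.69]]
```

View pics/s1.png

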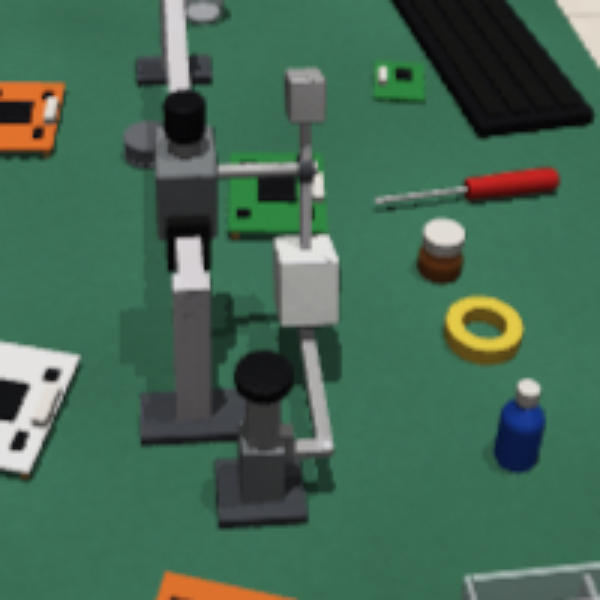

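The crop shows the scene untouched: pad at (265,375), knob at (185,117), head at (307,280). The moves were rejected, so I'll retry with every key written out.

arm_command([
  {"x": -20,"y": -15,"z": -12,"rx": 0,"ry": 0,"rz": 4},
  {"x": -55,"y": -40,"z": -30,"rx": 0,"ry": 0,"rz": 9},
], hand=0)

```text
time: 1.9
tool_pos: [0.1879, 0.4503, 0.3215]
tool_rot: [-3.14, -0.001, 2.701]
contact_force: [1.4, -0.1, 0.8]
opening: 0.0804
grip_force: 0.0
```

```bash
python3 - <<'E'
from h import *
y=2.858;c,s=np.cos(y),np.sin(y);R=np.array([[c,s,0],[s,-c,0],[0,0,-1]])
P=np.array([.147,.504,.2922])+R@[-.055,-.04,-.03];print(P)
K=[P.tolist()+[2.701],(.23,.40,.345,2.6),(.33,.25,.38,2.1),(.40,.04,.38,1.7),(.455,-.16,.38,1.529),(.5013,-.319,.33,1.529)]
K=np.array(K);n=np.cumsum([0,1,5,5,5,4])
from scipy.interpolate import PchipInterpolator
rel(P,2.701,PchipInterpolator(n,K)(np.arange(1,21)))
E
```

```text
[0.18861084 0.45020838 0.3222    ]
[-59. -28. -23.] rz 5.8
[-98. -49. -34.] rz 11.6
[-130.  -66.  -44.] rz 17.6
[-158.  -82.  -51.] rz 23.5
[-185.  -99.  -56.] rz 29.1
[-213. -121.  -58.] rz 34.4
[-244. -148.  -58.] rz 39.6
[-275. -180.  -58.] rz 44.9
[-306. -213.  -58.] rz 49.8
[-337. -248.  -58.] rz 54.0
[-366. -281.  -58.] rz 57.4
[-394. -313.  -58.] rz 60.1
[-421. -344.  -58.] rz 62.8
[-448. -376.  -58.] rz 65.0
[-474. -407.  -58.] rz 66.6
[-501. -438.  -58.] rz 67.2
[-528. -470.  -53.] rz 67.2
[-556. -501.  -42.] rz 67.2
[-583. -532.  -26.] rz 67.2
[-611. -562.   -8.] rz 67.2
```

arm_command([
  {"x": -45,"y": -22,"z": -18,"rx": 0,"ry": 0,"rz": 5},
  {"x": -88,"y": -44,"z": -32,"rx": 0,"ry": 0,"rz": 11},
  {"x": -128,"y": -65,"z": -44,"rx": 0,"ry": 0,"rz": 17},
  {"x": -158,"y": -82,"z": -51,"rx": 0,"ry": 0,"rz": 23},
  {"x": -185,"y": -99,"z": -56,"rx": 0,"ry": 0,"rz": 29},
  {"x": -213,"y": -121,"z": -58,"rx": 0,"ry": 0,"rz": 34},
  {"x": -244,"y": -148,"z": -58,"rx": 0,"ry": 0,"rz": 40},
  {"x": -275,"y": -180,"z": -58,"rx": 0,"ry": 0,"rz": 45},
  {"x": -306,"y": -213,"z": -58,"rx": 0,"ry": 0,"rz": 50},
  {"x": -337,"y": -248,"z": -58,"rx": 0,"ry": 0,"rz": 54},
  {"x": -366,"y": -281,"z": -58,"rx": 0,"ry": 0,"rz": 57},
  {"x": -394,"y": -313,"z": -58,"rx": 0,"ry": 0,"rz": 60},
  {"x": -421,"y": -344,"z": -58,"rx": 0,"ry": 0,"rz": 63},
  {"x": -448,"y": -376,"z": -58,"rx": 0,"ry": 0,"rz": 65},
  {"x": -474,"y": -407,"z": -58,"rx": 0,"ry": 0,"rz": 67},
  {"x": -501,"y": -438,"z": -58,"rx": 0,"ry": 0,"rz": 67},
  {"x": -528,"y": -470,"z": -53,"rx": 0,"ry": 0,"rz": 67},
  {"x": -556,"y": -501,"z": -42,"rx": 0,"ry": 0,"rz": 67},
  {"x": -583,"y": -532,"z": -26,"rx": 0,"ry": 0,"rz": 67},
  {"x": -611,"y": -562,"z": -8,"rx": 0,"ry": 0,"rz": 67},
])

```text
time: 3.9
tool_pos: [0.5016, -0.3207, 0.33]
tool_rot: [3.141, 0.001, 1.531]
contact_force: [0.2, 0.3, 0.6]
opening: 0.0003
grip_force: 0.0
```

arm_command([
  {"x": 0,"y": 0,"z": 20,"rx": 0,"ry": 0,"rz": 0},
  {"x": 0,"y": 0,"z": 55,"rx": 0,"ry": 0,"rz": 0},
  {"x": 0,"y": 0,"z": 90,"rx": 0,"ry": 0,"rz": 0},
  {"x": 0,"y": 0,"z": 110,"rx": 0,"ry": 0,"rz": 0},
  {"x": 0,"y": 0,"z": 110,"rx": 0,"ry": 0,"rz": 0},
])

```text
time: 4.4
tool_pos: [0.5002, -0.3179, 0.2169]
tool_rot: [-3.136, -0.004, 1.531]
contact_force: [-0.1, 0.2, -0.2]
opening: 0.0003
grip_force: 0.0
```

```bash
python3 - <<'E'
from cell import *
from h import *
p,_=fit();s=observe();print(s['time'],s['tool_pos'],s['tool_rot'],s['opening'],s['qpos'],'local',G(p,s['tool_pos'][:2]))
E
```

```text
4.4 [ 0.50015406 -0.31787834  0.21689437] [-3.13625913 -0.00420088  1.53123054] 0.0003105335162469185 [-6.95468868e-01  5.32901417e-01  1.43423853e+00  8.25465163e-05
  1.18124151e+00 -6.55945891e-01] local [ 0.04877622 -0.34799966]
```

arm_command([
  {"x": 0,"y": 0,"z": 7,"rx": 0,"ry": 0,"rz": 0},
  {"x": 0,"y": 0,"z": 17,"rx": 0,"ry": 0,"rz": 0},
  {"x": 0,"y": 0,"z": 29,"rx": 0,"ry": 0,"rz": 0},
  {"x": 0,"y": 0,"z": 40,"rx": 0,"ry": 0,"rz": 0},
  {"x": 0,"y": 0,"z": 48,"rx": 0,"ry": 0,"rz": 0},
  {"x": 0,"y": 0,"z": 51,"rx": 0,"ry": 0,"rz": 0},
  {"x": 0,"y": 0,"z": 51,"rx": 0,"ry": 0,"rz": 0},
  {"x": 0,"y": 0,"z": 51,"rx": 0,"ry": 0,"rz": 0},
])

```text
time: 5.2
tool_pos: [0.5016, -0.319, 0.1698]
tool_rot: [3.141, 0.001, 1.531]
contact_force: [0.8, 0.1, 4.5]
opening: 0.0005
grip_force: 2.6
```

```bash
python3 - <<'E'
from cell import *
a=read_camera('side')
for q in('pad','lens'):print(q,[[round(float(v),4) for v in d['point']]+[round(d['confidence'],2)] for d in mark_of(a,q)[:2]])
s=observe();print(s['time'],s['tool_pos'],s['contact_force'])
E
```

```text
pad [[0.5001, -0.3203, 0.1055, 0.84]]
lens []
5.35 [ 0.50161889 -0.31901593  0.16975137] [ 1.30849296 -0.28900313  5.25809166]
```

arm_command([
  {"x": 0,"y": 0,"z": -20,"rx": 0,"ry": 0,"rz": 0},
  {"x": 0,"y": 0,"z": -60,"rx": 0,"ry": 0,"rz": 0},
  {"x": 0,"y": 0,"z": -105,"rx": 0,"ry": 0,"rz": -8},
  {"x": 12,"y": -4,"z": -145,"rx": 0,"ry": 0,"rz": -16},
  {"x": 30,"y": -9,"z": -168,"rx": 0,"ry": 0,"rz": -24},
  {"x": 55,"y": -16,"z": -175,"rx": 0,"ry": 0,"rz": -32},
  {"x": 80,"y": -23,"z": -175,"rx": 0,"ry": 0,"rz": -40},
  {"x": 105,"y": -30,"z": -175,"rx": 0,"ry": 0,"rz": -48},
  {"x": 130,"y": -37,"z": -175,"rx": 0,"ry": 0,"rz": -56},
  {"x": 150,"y": -43,"z": -175,"rx": 0,"ry": 0,"rz": -64},
  {"x": 168,"y": -48,"z": -175,"rx": 0,"ry": 0,"rz": -72},
  {"x": 178,"y": -50,"z": -175,"rx": 0,"ry": 0,"rz": -80},
  {"x": 181,"y": -51,"z": -175,"rx": 0,"ry": 0,"rz": -88},
  {"x": 181,"y": -51,"z": -175,"rx": 0,"ry": 0,"rz": -90},
  {"x": 181,"y": -51,"z": -165,"rx": 0,"ry": 0,"rz": -90},
  {"x": 181,"y": -51,"z": -150,"rx": 0,"ry": 0,"rz": -90},
  {"x": 181,"y": -51,"z": -135,"rx": 0,"ry": 0,"rz": -90},
  {"x": 181,"y": -51,"z": -126,"rx": 0,"ry": 0,"rz": -90},
  {"x": 181,"y": -51,"z": -124,"rx": 0,"ry": 0,"rz": -90},
], hand=80, squeeze=30)

```text
time: 7.25
tool_pos: [0.4568, -0.1357, 0.2916]
tool_rot: [3.14, -0.003, 3.101]
contact_force: [0.0, 0.7, 0.1]
opening: 0.0804
grip_force: 0.0
```

arm_command([
  {"x": 0,"y": 0,"z": 0,"rx": 0,"ry": 0,"rz": 0},
  {"x": 0,"y": 0,"z": 0,"rx": 0,"ry": 0,"rz": 0},
  {"x": 0,"y": 0,"z": 0,"rx": 0,"ry": 0,"rz": 0},
  {"x": 0,"y": 0,"z": 0,"rx": 0,"ry": 0,"rz": 0},
  {"x": 0,"y": 0,"z": 0,"rx": 0,"ry": 0,"rz": 0},
], hand=10, squeeze=30)

```text
time: 7.75
tool_pos: [0.4576, -0.1359, 0.2935]
tool_rot: [-3.141, 0.001, 3.102]
contact_force: [-0.6, 0.0, -0.2]
opening: 0.0447
grip_force: 0.0
```

```bash
cat >> h.py <<'E'
def meas(n,qs=('head',),cam='side',save=None):
    import cell
    p,_=fit();out=[];ims=[]
    for i in range(n):
        t=cell.observe()['time'];im=cell.read_camera(cam);ims.append(im['pixels'])
        for q in qs:
            for d in cell.mark_of(im,q)[:1]:
                w=d['point'];g=G(p,w[:2]);out.append((t,qs.index(q),g[0],g[1],w[2],d['confidence']))
    if save: np.savez_compressed(save,ims=np.array(ims),out=np.array(out),K=im['K'],rvec=im['rvec'],tvec=im['tvec'])
    return np.array(out)
E
python3 - <<'E'
from h import *
import cell,cv2
o=meas(24,save='m1.npz');print(o[:,[0,2,3,4,5]].round(3))
s=cell.observe();print(s['time'],s['tool_pos'],s['opening'],s['grip_force'],s['contact_force'])
cv2.imwrite('pics/m1.png',np.load('m1.npz')['ims'][12][100:400,150:450])
E
```

```text
[[ 7.75   0.102 -0.202  0.092  0.84 ]
 [ 7.85   0.102 -0.201  0.091  0.62 ]
 [ 7.95   0.101 -0.194  0.09   0.84 ]
 [ 8.05   0.101 -0.187  0.088  0.8  ]
 [ 8.15   0.1   -0.179  0.089  0.82 ]
 [ 8.25   0.1   -0.159  0.049  0.69 ]
 [ 8.35   0.099 -0.155  0.09   0.6  ]
 [ 8.45   0.102 -0.143  0.089  0.67 ]
 [ 8.55   0.099 -0.139  0.092  0.58 ]
 [ 8.65   0.099 -0.141  0.091  0.75 ]
 [ 8.75   0.098 -0.147  0.089  0.64 ]
 [ 8.85   0.098 -0.151  0.088  0.61 ]
 [ 8.95   0.099 -0.163  0.087  0.65 ]
 [ 9.05   0.101 -0.171  0.088  0.86 ]
 [ 9.15   0.1   -0.187  0.088  0.59 ]
 [ 9.25   0.1   -0.192  0.088  0.91 ]
 [ 9.35   0.103 -0.199  0.092  0.93 ]
 [ 9.45   0.101 -0.2    0.093  0.58 ]
 [ 9.55   0.101 -0.195  0.091  0.8  ]
 [ 9.65   0.1   -0.185  0.088  0.89 ]
 [ 9.75   0.102 -0.178  0.089  0.68 ]
 [ 9.85   0.102 -0.163  0.086  0.66 ]
 [ 9.95   0.101 -0.157  0.089  0.55 ]
 [10.05   0.103 -0.144  0.091  0.67 ]]
10.15 [ 0.45757202 -0.13594236  0.29334271] 0.03355105937562933 30.00072866678238 [-1.5164879  -2.14479445  4.89038087]
```

View pics/m1.png

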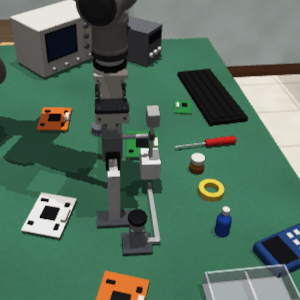

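Catch down; head swinging freely at crop (150,168); gripper holds the knob at crop (112,110). Next I'll fit the swing and plan the calming run.

```bash
cat >> h.py <<'E'
g=9.81
def sim(c,th,w,L,dt=.005):
    # c: carriage at 0.1 s knots (m), piecewise linear; velocity steps spread over 40 ms
    t=np.arange(0,(len(c)-1)*.1+.2,dt);x=np.interp(t,np.arange(len(c))*.1,c)
    a=np.convolve(np.gradient(np.gradient(x,dt),dt),np.ones(8)/8,'same');tr=[]
    for ai in a[:int(round((len(c)-1)*.1/dt))+10]:
        w+=-dt*(g*np.sin(th)+ai*np.cos(th))/L;th+=dt*w;tr.append(th)
    return th,w,np.array(tr)
def swingfit(o,r=.1,L0=.74,fixL=None):
    t0=o[0,0];n=int(round((o[-1,0]-t0)/.005))+1
    def run(p):
        th,w,L=p[:3];L=fixL or L;out=[]
        for i in range(n):
            out.append((th,w));w-=.005*g*np.sin(th)/L;th+=.005*w
        return np.array(out)
    k=np.round((o[:,0]-t0)/.005).astype(int)
    f=lambda p:(p[3]+r*np.sin(run(p)[k,0])-o[:,3])/.002
    s=min((least_squares(f,[a*np.cos(q),a*3.6*np.sin(q),L0,o[:,3].mean()],loss='soft_l1') for a in(.3,.03) for q in np.arange(0,6.2,1.5)),key=lambda s:s.cost)
    return s.x,np.median(np.abs(s.fun))*.002,t0
def advance(th,w,L,T):
    for i in range(int(round(T/.005))): w-=.005*g*np.sin(th)/L;th+=.005*w
    return th,w
def plan(th,w,L,c1,N,hold=0):
    from scipy.optimize import minimize
    full=lambda z:np.r_[0,z,c1,c1]
    e=lambda z:np.r_[np.array(sim(full(z),th,w,L)[:2])*[1,.28]]
    s=minimize(lambda z:np.sum(np.diff(np.r_[0,full(z),c1],2)**2)*1e3,np.linspace(0,c1,N+1)[1:-1],constraints=[dict(type='eq',fun=e),dict(type='ineq',fun=lambda z:.028-np.abs(np.diff(full(z))))],bounds=[(c1-.36 if c1<.1 else -.0,.36)]*(N-1),method='SLSQP',options=dict(maxiter=200))
    return full(s.x),s
E
python3 - <<'E'
from h import *
import cell
o=np.load('m1.npz')['out'];x,r,t0=swingfit(o);print('th,w,L,y0',x,r)
now=cell.observe()['time'];th,w=advance(x[0],x[1],x[2],now-t0);print(now,th,w)
p,_=fit();print([G(p,v) for v in((.5634,.0445),(.5658,.0442),(.5633,.0465),(.5695,.0463))])
for N in(24,34,39):
    c,s=plan(th,w,x[2],.188,N);cm=c.round(3);e=sim(cm,th,w,x[2])
    print(N,s.success,(np.diff(c)*1000).round().min(),(np.diff(c)*1000).round().max(),'end',e[0],e[1],'maxth',abs(e[2]).max());print((c*1000).round(0).astype(int).tolist())
E
```

```text
th,w,L,y0 [-0.2992964  -0.25850335  0.63345504 -0.16950762] 0.0015231296358521745
10.15 0.29689254876215065 0.29928068181555734
[array([0.09682789, 0.01670454]), array([0.09923833, 0.01650506]), array([0.09664442, 0.01869861]), array([0.10284736, 0.0187578 ])]
24 True -12.0 28.0 end -0.0016738900832847284 -0.0008421376632574154 maxth 0.3058987326974234
[0, 8, 20, 33, 43, 47, 45, 38, 27, 15, 5, 0, 1, 10, 27, 50, 78, 106, 133, 157, 175, 186, 191, 190, 188, 188]
34 True -8.0 26.0 end -0.0014841202298921503 -0.0023407983351959706 maxth 0.3058987326974234
[0, 3, 10, 16, 21, 23, 22, 18, 12, 6, 1, 0, 4, 13, 29, 49, 74, 100, 125, 148, 166, 178, 184, 184, 180, 173, 166, 160, 156, 156, 160, 167, 175, 183, 188, 188]
39 True -7.0 18.0 end -0.0005191476999959627 0.0048290348482466685 maxth 0.3058987326974234
[0, 3, 9, 14, 19, 20, 19, 16, 11, 6, 2, 0, 1, 7, 16, 28, 43, 59, 73, 85, 94, 97, 97, 92, 86, 78, 72, 68, 68, 72, 82, 95, 111, 129, 146, 161, 173, 182, 186, 188, 188]
```

arm_command([
  {"x": 0,"y": 3,"z": 0,"rx": 0,"ry": 0,"rz": 0},
  {"x": 0,"y": 9,"z": 0,"rx": 0,"ry": 0,"rz": 0},
  {"x": 0,"y": 14,"z": 0,"rx": 0,"ry": 0,"rz": 0},
  {"x": 0,"y": 19,"z": 0,"rx": 0,"ry": 0,"rz": 0},
  {"x": 0,"y": 20,"z": 0,"rx": 0,"ry": 0,"rz": 0},
  {"x": 0,"y": 19,"z": 0,"rx": 0,"ry": 0,"rz": 0},
  {"x": 0,"y": 16,"z": 0,"rx": 0,"ry": 0,"rz": 0},
  {"x": 0,"y": 11,"z": 0,"rx": 0,"ry": 0,"rz": 0},
  {"x": 0,"y": 6,"z": 0,"rx": 0,"ry": 0,"rz": 0},
  {"x": 0,"y": 2,"z": 0,"rx": 0,"ry": 0,"rz": 0},
  {"x": 0,"y": 0,"z": 0,"rx": 0,"ry": 0,"rz": 0},
  {"x": 0,"y": 1,"z": 0,"rx": 0,"ry": 0,"rz": 0},
  {"x": 0,"y": 7,"z": 0,"rx": 0,"ry": 0,"rz": 0},
  {"x": 0,"y": 16,"z": 0,"rx": 0,"ry": 0,"rz": 0},
  {"x": 0,"y": 28,"z": 0,"rx": 0,"ry": 0,"rz": 0},
  {"x": 0,"y": 43,"z": 0,"rx": 0,"ry": 0,"rz": 0},
  {"x": 0,"y": 59,"z": 0,"rx": 0,"ry": 0,"rz": 0},
  {"x": 0,"y": 73,"z": 0,"rx": 0,"ry": 0,"rz": 0},
  {"x": 0,"y": 85,"z": 0,"rx": 0,"ry": 0,"rz": 0},
  {"x": 0,"y": 94,"z": 0,"rx": 0,"ry": 0,"rz": 0},
])

```text
time: 12.15
tool_pos: [0.4614, -0.0414, 0.2934]
tool_rot: [-3.142, 0.001, 3.102]
contact_force: [-0.1, -1.4, 4.7]
opening: 0.0334
grip_force: 30.0
```

arm_command([
  {"x": 0,"y": 3,"z": 0,"rx": 0,"ry": 0,"rz": 0},
  {"x": 0,"y": 3,"z": 0,"rx": 0,"ry": 0,"rz": 0},
  {"x": 0,"y": -2,"z": 0,"rx": 0,"ry": 0,"rz": 0},
  {"x": 0,"y": -8,"z": 0,"rx": 0,"ry": 0,"rz": 0},
  {"x": 0,"y": -16,"z": 0,"rx": 0,"ry": 0,"rz": 0},
  {"x": 0,"y": -22,"z": 0,"rx": 0,"ry": 0,"rz": 0},
  {"x": 0,"y": -26,"z": 0,"rx": 0,"ry": 0,"rz": 0},
  {"x": 0,"y": -26,"z": 0,"rx": 0,"ry": 0,"rz": 0},
  {"x": 0,"y": -22,"z": 0,"rx": 0,"ry": 0,"rz": 0},
  {"x": 0,"y": -12,"z": 0,"rx": 0,"ry": 0,"rz": 0},
  {"x": 0,"y": 1,"z": 0,"rx": 0,"ry": 0,"rz": 0},
  {"x": 0,"y": 17,"z": 0,"rx": 0,"ry": 0,"rz": 0},
  {"x": 0,"y": 35,"z": 0,"rx": 0,"ry": 0,"rz": 0},
  {"x": 0,"y": 52,"z": 0,"rx": 0,"ry": 0,"rz": 0},
  {"x": 0,"y": 67,"z": 0,"rx": 0,"ry": 0,"rz": 0},
  {"x": 0,"y": 79,"z": 0,"rx": 0,"ry": 0,"rz": 0},
  {"x": 0,"y": 88,"z": 0,"rx": 0,"ry": 0,"rz": 0},
  {"x": 0,"y": 92,"z": 0,"rx": 0,"ry": 0,"rz": 0},
  {"x": 0,"y": 94,"z": 0,"rx": 0,"ry": 0,"rz": 0},
  {"x": 0,"y": 94,"z": 0,"rx": 0,"ry": 0,"rz": 0},
])

```text
time: 14.15
tool_pos: [0.4652, 0.0523, 0.2933]
tool_rot: [3.141, 0.001, 3.102]
contact_force: [1.0, 0.9, 4.7]
opening: 0.0336
grip_force: 30.0
```

```bash
python3 - <<'E'
from h import *
import cell
s=cell.observe();p,_=fit();print(s['time'],s['tool_pos'],s['contact_force'],G(p,s['tool_pos'][:2]))
o=meas(20,('head',),save='m2.npz');print(o[:,[0,3]].round(4).tolist())
x,r,t0=swingfit(o,fixL=.633);print('th,w,L,y0',x,r,'amp',np.hypot(x[0],x[1]/3.94))
E
```

```text
14.15 [0.46520632 0.05228993 0.29331173] [1.02769901 0.94636402 4.68802351] [-0.0016055   0.02038543]
[[14.15, 0.0251], [14.25, 0.0214], [14.35, 0.0243], [14.45, 0.0239], [14.55, 0.022], [14.65, 0.0208], [14.75, 0.0177], [14.85, 0.0181], [14.95, 0.0162], [15.05, 0.016], [15.15, 0.0123], [15.25, 0.0134], [15.35, 0.018], [15.45, 0.0153], [15.55, 0.0163], [15.65, 0.0161], [15.75, 0.0198], [15.85, 0.0233], [15.95, 0.023], [16.05, 0.0222]]
th,w,L,y0 [0.02442296 0.1595265  0.74316983 0.01833208] 0.0009076907983251222 amp 0.04728463738928244
```

```bash
cat > j.py <<'E'
from h import *
import cell
from scipy.optimize import least_squares
C1=[0,3,9,14,19,20,19,16,11,6,2,0,1,7,16,28,43,59,73,85,94];C=np.array(C1+[94+v for v in [3,3,-2,-8,-16,-22,-26,-26,-22,-12,1,17,35,52,67,79,88,92,94,94]])/1000
o1=np.load('m1.npz')['out'];o2=np.load('m2.npz')['out']
T=np.arange(7.75,20,.1);
def joint(delay=0):
    cc=np.interp(T,10.15+delay+np.arange(len(C))*.1,C)
    def f(p):
        tr=sim(cc,p[0],p[1],p[2])[2]
        return np.r_[[(p[3]+.1*np.sin(tr[int(round((t-7.75)/.005))])-y)/.002 for t,y in o1[:,[0,3]]],[(p[4]+.1*np.sin(tr[int(round((t-7.75)/.005))])-y)/.002 for t,y in o2[:,[0,3]]]]
    return least_squares(f,[-.3,-.26,.65,-.17,.018],loss='soft_l1')
E
python3 - <<'E'
from j import *
for d in(0,.03,.06):
    s=joint(d);print(d,s.x,s.cost)
L=min((joint(d) for d in(0,.03,.06)),key=lambda s:s.cost).x[2]
x,r,t0=swingfit(o2,fixL=L);now=cell.observe()['time'];print(L,x,now)
th,w=advance(x[0],x[1],L,now-t0);print(th,w)
for N in(14,19):
    c,s=plan(th,w,L,-.0005,N);cm=c.round(3);print(N,s.success,sim(cm,th,w,L)[:2],(c*1000).round(1).tolist())
E
```

```text
0 [-0.28177507 -0.33061209  0.62251609 -0.16965714  0.01838993] 17.063990974808213
0.03 [-0.27555813 -0.29598884  0.63284965 -0.16976333  0.01854943] 20.734505044670147
0.06 [-0.27310181 -0.25180659  0.64523922 -0.16979045  0.01875971] 25.167346465412674
0.622516087564817 [0.02321258 0.16324264 0.36723279 0.01831118] 16.15
0.038794962157498426 -0.10396208442410346
14 True (np.float64(0.000247016970961788), np.float64(-0.0049910837098578326)) [0.0, 3.5, 7.1, 9.5, 9.9, 8.3, 4.8, 0.5, -3.9, -7.2, -8.7, -8.2, -6.0, -2.9, -0.5, -0.5]
19 True (np.float64(-0.002182876045047695), np.float64(0.0018743109910892173)) [0.0, 0.2, -0.3, -1.6, -3.9, -6.9, -10.4, -13.9, -17.1, -19.4, -20.5, -20.4, -19.1, -16.6, -13.4, -9.8, -6.4, -3.5, -1.5, -0.5, -0.5]
```

arm_command([
  {"x": 0,"y": 3.5,"z": 0,"rx": 0,"ry": 0,"rz": 0},
  {"x": 0,"y": 7,"z": 0,"rx": 0,"ry": 0,"rz": 0},
  {"x": 0,"y": 9.5,"z": 0,"rx": 0,"ry": 0,"rz": 0},
  {"x": 0,"y": 10,"z": 0,"rx": 0,"ry": 0,"rz": 0},
  {"x": 0,"y": 8.5,"z": 0,"rx": 0,"ry": 0,"rz": 0},
  {"x": 0,"y": 5,"z": 0,"rx": 0,"ry": 0,"rz": 0},
  {"x": 0,"y": 0.5,"z": 0,"rx": 0,"ry": 0,"rz": 0},
  {"x": 0,"y": -4,"z": 0,"rx": 0,"ry": 0,"rz": 0},
  {"x": 0,"y": -7,"z": 0,"rx": 0,"ry": 0,"rz": 0},
  {"x": 0,"y": -8.5,"z": 0,"rx": 0,"ry": 0,"rz": 0},
  {"x": 0,"y": -8,"z": 0,"rx": 0,"ry": 0,"rz": 0},
  {"x": 0,"y": -6,"z": 0,"rx": 0,"ry": 0,"rz": 0},
  {"x": 0,"y": -3,"z": 0,"rx": 0,"ry": 0,"rz": 0},
  {"x": 0,"y": -0.5,"z": 0,"rx": 0,"ry": 0,"rz": 0},
  {"x": 0,"y": -0.5,"z": 0,"rx": 0,"ry": 0,"rz": 0},
])

```text
time: 17.65
tool_pos: [0.4652, 0.0516, 0.2933]
tool_rot: [3.141, 0.001, 3.102]
contact_force: [1.2, -0.5, 5.1]
opening: 0.0334
grip_force: 30.0
```

```bash
python3 - <<'E'
from h import *
import cell
o=meas(18,('lens','chip'),save='m3.npz')
q=o[:,1];l=o[q==0];print(l[:,[0,2,3,4]].round(3).tolist())
c=o[(q==1)&(abs(o[:,2]-.1)<.02)];print('chip y',len(c),c[:,3].mean(),c[:,3].std())
x,r,t0=swingfit(l,r=.136,fixL=.625);print('th,w,y0',x[[0,1,3]],r,'amp',np.hypot(x[0],x[1]/3.96),t0,cell.observe()['time'],cell.observe()['tool_pos'])
E
```

```text
[[17.65, 0.099, 0.02, 0.052], [17.8, 0.1, 0.02, 0.052], [17.95, 0.097, 0.018, 0.05], [18.1, 0.097, 0.018, 0.048], [18.25, 0.099, 0.018, 0.05], [18.4, 0.301, 0.012, 0.0], [18.55, 0.099, 0.024, 0.053], [18.7, 0.098, 0.024, 0.051], [18.85, 0.097, 0.022, 0.053], [19.0, 0.099, 0.023, 0.053], [19.15, 0.099, 0.022, 0.052], [19.3, 0.097, 0.023, 0.052], [19.45, 0.097, 0.02, 0.05], [19.6, 0.097, 0.02, 0.052], [19.75, 0.267, -0.191, -0.0], [19.9, 0.097, 0.019, 0.051], [20.05, 0.099, 0.018, 0.054], [20.2, 0.095, 0.023, 0.054]]
chip y 3 0.01780241872814267 0.000968855213038535
th,w,y0 [ 0.00836823 -0.07646156  0.02069254] 0.0012799286616323596 amp 0.021043870062699435 17.65 20.35 [0.46516631 0.05154849 0.29334904]
```

```bash
cat >> h.py <<'E'
def track(ims,cal,y=.018):
    """sub-pixel head position along the rail, m, relative to the mean, from head patch shift between frames"""
    import cv2
    p,_=fit();pr=lambda yy,z:cv2.projectPoints(np.array([[*W(p,(.1,yy)),z]]),cal['rvec'],cal['tvec'],cal['K'],None)[0].ravel()
    u=pr(y,.085);d=(pr(y+.005,.085)-pr(y-.005,.085))/.01
    a,b=np.round(u).astype(int)
    P=[cv2.resize(i[b-22:b+24,a-18:a+18,1].astype(np.float32),None,fx=4,fy=4,interpolation=cv2.INTER_CUBIC) for i in ims]
    ref=P[0];out=[]
    for q in P:
        M=np.eye(2,3,dtype=np.float32)
        hd=lambda im:im[48:136,24:120]
        # template (head only) searched in the frame
        r=cv2.matchTemplate(q,hd(ref),cv2.TM_CCOEFF_NORMED);_,_,_,m=cv2.minMaxLoc(r);x,yv=m
        try:
            _,M=cv2.findTransformECC(hd(ref),q,np.array([[1,0,x],[0,1,yv]],np.float32),cv2.MOTION_TRANSLATION,(3,100,1e-5))
        except cv2.error: pass
        out.append(((M[0,2]-24)/4,(M[1,2]-48)/4))
    out=np.array(out);return out@d/(d@d),out,u,d
E
python3 - <<'E'
from h import *
import cv2
for f,dt,L in(('m2.npz',.1,.625),('m3.npz',.15,.625)):
    z=np.load(f);s,px,u,d=track(z['ims'],z);t=z['out'][0,0]+dt*np.arange(len(s));print(f,u,d,(s*1000).round(2).tolist())
    o=np.c_[t,t*0,t*0,s];x,r,_=swingfit(o,fixL=L);print(x,r,np.hypot(x[0],x[1]/3.96))
    x,r,_=swingfit(o);print('freeL',x,r)
i=z['ims'][5];a,b=u.round().astype(int);cv2.imwrite('pics/p3.png',cv2.resize(i[b-50:b+50,a-50:a+50],None,fx=5,fy=5))
E
```

```text
m2.npz [292.31280765 224.84232859] [ -32.46921928 -194.56318378] [-0.0, 0.06, -0.06, -0.14, 0.01, -0.05, -0.22, -0.69, -1.01, -1.3, -1.16, -1.16, -1.32, -1.0, -0.69, -0.3, -0.03, 0.01, -0.1, -0.1]
[ 3.69428261e-03  2.22291099e-02  7.40088042e-01 -5.77695471e-04] 0.0001267309533632194 0.006719978697655484
freeL [ 3.47792681e-03  2.31125911e-02  6.10945737e-01 -5.81613924e-04] 0.00011618754829816772
m3.npz [292.31280765 224.84232859] [ -32.46921928 -194.56318378] [0.01, -0.21, -0.26, -0.31, -0.23, -0.07, 0.08, 0.2, 0.22, 0.22, 0.11, -0.06, -0.22, -0.29, -0.26, -0.24, -0.02, 0.16]
[ 2.09559064e-04 -1.10289224e-02  1.00680764e+00 -2.47128648e-05] 1.1390366657794707e-05 0.002792954248584834
freeL [ 8.64400383e-05 -1.09790482e-02  6.36006241e-01 -2.29261271e-05] 1.1572741532822547e-05
```

View pics/p3.png

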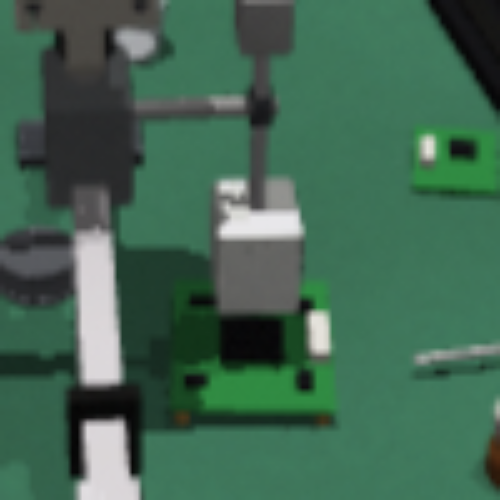

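The view shows the head at (258,245), over the near part of the chip (252,340) as seen from the oblique camera. The patch tracker underscales because of the static background, so I'll switch to an edge/centroid measure checked against m1.

```bash
cat >> h.py <<'E'
def cent(ims,cal,y=.018):
    import cv2
    p,_=fit();pr=lambda yy,z:cv2.projectPoints(np.array([[*W(p,(.1,yy)),z]]),cal['rvec'],cal['tvec'],cal['K'],None)[0].ravel()
    u=pr(y,.09);d=(pr(y+.005,.09)-pr(y-.005,.09))/.01;a,b=np.round(u).astype(int);out=[]
    for i in ims:
        s=i[b-15:b+12,a-11:a+12].astype(float);s=np.clip(i[b-22:b+20,a-13:a+13].astype(float).min(2)-110,0,60)
        Y,X=np.mgrid[:s.shape[0],:s.shape[1]];out.append(((s*X).sum()/s.sum(),(s*Y).sum()/s.sum()))
    out=np.array(out);out-=out.mean(0);return out@d/(d@d),out
E
python3 - <<'E'
from h import *
for f,dt,y in(('m1.npz',.1,-.17),('m2.npz',.1,.018),('m3.npz',.15,.018)):
    z=np.load(f);s,px=cent(z['ims'],z,y);t=z['out'][0,0]+dt*np.arange(len(s));print(f,(s*1000).round(1).tolist())
    o=np.c_[t,t*0,t*0,s];x,r,_=swingfit(o,fixL=.625);print(x,r,np.hypot(x[0],x[1]/3.96)); x,r,_=swingfit(o);print('freeL',x,r)
E
```

```text
m1.npz [-33.8, -33.9, -30.4, -22.7, 0.1, 11.9, 23.6, 30.3, 33.0, 33.3, 31.7, 27.4, 15.6, 6.2, -16.8, -28.5, -32.4, -32.7, -29.8, -20.8, 1.9, 12.6, 24.0, 30.2]
[-0.36291006 -0.34634467  0.65925504  0.00266704] 0.002171978198745485 0.37330028357470696
freeL [-0.35945194 -0.39526909  0.61702105  0.00264257] 0.002272502409073056
m2.npz [1.7, 2.2, 3.3, 3.3, 2.4, 1.8, 0.7, -2.0, -3.0, -3.8, -4.0, -4.0, -3.8, -3.0, -2.0, 0.4, 1.8, 2.3, 2.9, 2.7]
[ 1.96724416e-02  1.28576378e-01  7.42377923e-01 -6.44572196e-04] 0.00026958733129700394 0.03796349277125621
freeL [ 2.06325978e-02  1.24827144e-01  6.36135070e-01 -6.27463151e-04] 0.00029776520084615364
m3.npz [0.0, -0.8, -1.1, -1.2, -1.0, -0.3, 0.8, 1.8, 1.7, 1.9, 0.9, -0.3, -0.8, -1.1, -1.1, -0.7, -0.0, 1.2]
[ 8.20868232e-04 -6.25734022e-02  7.40000000e-01  2.31709255e-04] 0.00014205068511164115 0.015822671557115173
freeL [-6.74159196e-04 -6.17175220e-02  6.49047827e-01  2.53171066e-04] 0.00015653126837379192
```

```bash
python3 - <<'E'
from h import *
import cell
L=.635;now=cell.observe()['time'];th,w=advance(.0005,-.071,L,now-17.65);print(now,th,w)
for N in(12,15,18):
    c,s=plan(th,w,L,-.001,N);cm=(c*2).round(3)/2;print(N,s.success,sim(cm,th,w,L)[:2],(cm*1000).round(1).tolist())
E
```

```text
20.35 0.016571880111069547 0.029020374739529054
12 True (np.float64(0.0006915979286679655), np.float64(-0.002130761446512449)) [0.0, 1.0, 3.0, 5.0, 6.5, 7.5, 7.5, 6.5, 4.5, 3.0, 1.0, -0.5, -1.0, -1.0]
15 True (np.float64(-0.00013659521251806737), np.float64(-0.0011744482898446873)) [0.0, 1.0, 3.0, 5.0, 6.0, 7.0, 7.0, 6.0, 4.5, 2.5, 1.0, -0.5, -1.5, -1.5, -1.5, -1.0, -1.0]
18 True (np.float64(0.00040921637017816216), np.float64(0.0013189486521646603)) [0.0, 0.5, 1.5, 2.5, 3.5, 3.5, 3.5, 3.0, 1.5, 0.0, -1.5, -3.0, -4.0, -4.5, -4.5, -3.5, -2.5, -1.5, -1.0, -1.0]
```

arm_command([
  {"x": 0,"y": 1,"z": 0,"rx": 0,"ry": 0,"rz": 0},
  {"x": 0,"y": 3,"z": 0,"rx": 0,"ry": 0,"rz": 0},
  {"x": 0,"y": 5,"z": 0,"rx": 0,"ry": 0,"rz": 0},
  {"x": 0,"y": 6,"z": 0,"rx": 0,"ry": 0,"rz": 0},
  {"x": 0,"y": 7,"z": 0,"rx": 0,"ry": 0,"rz": 0},
  {"x": 0,"y": 7,"z": 0,"rx": 0,"ry": 0,"rz": 0},
  {"x": 0,"y": 6,"z": 0,"rx": 0,"ry": 0,"rz": 0},
  {"x": 0,"y": 4.5,"z": 0,"rx": 0,"ry": 0,"rz": 0},
  {"x": 0,"y": 2.5,"z": 0,"rx": 0,"ry": 0,"rz": 0},
  {"x": 0,"y": 1,"z": 0,"rx": 0,"ry": 0,"rz": 0},
  {"x": 0,"y": -0.5,"z": 0,"rx": 0,"ry": 0,"rz": 0},
  {"x": 0,"y": -1.5,"z": 0,"rx": 0,"ry": 0,"rz": 0},
  {"x": 0,"y": -1.5,"z": 0,"rx": 0,"ry": 0,"rz": 0},
  {"x": 0,"y": -1.5,"z": 0,"rx": 0,"ry": 0,"rz": 0},
  {"x": 0,"y": -1,"z": 0,"rx": 0,"ry": 0,"rz": 0},
  {"x": 0,"y": -1,"z": 0,"rx": 0,"ry": 0,"rz": 0},
])

```text
time: 21.95
tool_pos: [0.4651, 0.0503, 0.2933]
tool_rot: [3.141, 0.001, 3.102]
contact_force: [0.4, -1.1, 5.6]
opening: 0.0334
grip_force: 30.0
```

```bash
cat > k.py <<'E'
from h import *
import cell,sys
def go(n,f):
    p,_=fit();T=[];I=[];H=[];Cs=[]
    for i in range(n):
        T.append(cell.observe()['time']);im=cell.read_camera('side');I.append(im['pixels'])
        H+=[G(p,d['point'][:2])[1] for d in cell.mark_of(im,'head')[:1] if abs(G(p,d['point'][:2])[0]-.1)<.02]
        Cs+=[G(p,d['point'][:2])[1] for d in cell.mark_of(im,'chip') if abs(G(p,d['point'][:2])[0]-.1)<.02]
    s,_=cent(I,im,np.median(H));np.savez_compressed(f,ims=I,T=T);o=np.c_[T,T,T,s]
    x,r,t0=swingfit(o,fixL=.635);print('head',np.mean(H),np.std(H),'chip',len(Cs),np.mean(Cs),np.std(Cs));print((s*1000).round(1).tolist())
    print('th,w',x[:2],r,'amp',np.hypot(x[0],x[1]/3.93),t0,cell.observe()['time'])
    return x,t0
E
python3 -c "
from k import *
go(14,'m4.npz')"
```

```text
head 0.017163300697554763 0.0012150577968700316 chip 14 0.017781249699085417 0.0016913846908042538
[-0.2, -0.1, -0.0, -0.1, -0.1, -0.3, 0.3, 0.3, 0.4, 0.2, -0.1, -0.1, -0.1, -0.1]
th,w [-0.00057528 -0.00749797] 8.628929285530129e-05 amp 0.0019927256600903564 21.95 24.05
```

arm_command([
  {"x": 0,"y": 0,"z": 0,"rx": 0,"ry": 0,"rz": 0},
  {"x": 0,"y": 0,"z": 0,"rx": 0,"ry": 0,"rz": 0},
  {"x": 0,"y": 0,"z": 0,"rx": 0,"ry": 0,"rz": 0},
  {"x": 0,"y": 0,"z": 0,"rx": 0,"ry": 0,"rz": 0},
  {"x": 0,"y": 0,"z": 0,"rx": 0,"ry": 0,"rz": 0},
  {"x": 0,"y": 0,"z": 0,"rx": 0,"ry": 0,"rz": 0},
  {"x": 0,"y": 0,"z": 0,"rx": 0,"ry": 0,"rz": 0},
  {"x": 0,"y": 0,"z": 0,"rx": 0,"ry": 0,"rz": 0},
  {"x": 0,"y": 0,"z": 0,"rx": 0,"ry": 0,"rz": 0},
  {"x": 0,"y": 0,"z": 0,"rx": 0,"ry": 0,"rz": 0},
  {"x": 0,"y": 0,"z": 0,"rx": 0,"ry": 0,"rz": 0},
  {"x": 0,"y": 0,"z": 0,"rx": 0,"ry": 0,"rz": 0},
  {"x": 0,"y": 0,"z": 0,"rx": 0,"ry": 0,"rz": 0},
  {"x": 0,"y": 0,"z": 0,"rx": 0,"ry": 0,"rz": 0},
  {"x": 0,"y": 0,"z": 0,"rx": 0,"ry": 0,"rz": 0},
  {"x": 0,"y": 0,"z": 0,"rx": 0,"ry": 0,"rz": 0},
])

```text
time: 25.65
tool_pos: [0.4651, 0.0503, 0.2933]
tool_rot: [3.141, 0.001, 3.102]
contact_force: [0.9, -1.1, 5.4]
opening: 0.0333
grip_force: 30.0
```

arm_command([
  {"x": 0,"y": 0,"z": 0,"rx": 0,"ry": 0,"rz": 0},
  {"x": 0,"y": 0,"z": 0,"rx": 0,"ry": 0,"rz": 0},
  {"x": 0,"y": 0,"z": 0,"rx": 0,"ry": 0,"rz": 0},
  {"x": 0,"y": 0,"z": 0,"rx": 0,"ry": 0,"rz": 0},
  {"x": 0,"y": 0,"z": 0,"rx": 0,"ry": 0,"rz": 0},
  {"x": 0,"y": 0,"z": 0,"rx": 0,"ry": 0,"rz": 0},
  {"x": 0,"y": 0,"z": 0,"rx": 0,"ry": 0,"rz": 0},
  {"x": 0,"y": 0,"z": 0,"rx": 0,"ry": 0,"rz": 0},
], hand=75)

```text
time: 26.45
tool_pos: [0.4649, 0.0504, 0.2932]
tool_rot: [3.141, 0.0, 3.102]
contact_force: [0.3, 0.4, 0.3]
opening: 0.075
grip_force: 0.0
```

arm_command([
  {"x": 0,"y": 0,"z": -10,"rx": 0,"ry": 0,"rz": 0},
  {"x": 0,"y": 0,"z": -30,"rx": 0,"ry": 0,"rz": 0},
  {"x": 0,"y": 0,"z": -55,"rx": 0,"ry": 0,"rz": 0},
  {"x": 0,"y": 0,"z": -80,"rx": 0,"ry": 0,"rz": 0},
  {"x": 15,"y": 0,"z": -95,"rx": 0,"ry": 0,"rz": 0},
  {"x": 40,"y": 0,"z": -100,"rx": 0,"ry": 0,"rz": 0},
  {"x": 65,"y": 0,"z": -100,"rx": 0,"ry": 0,"rz": 0},
  {"x": 80,"y": 0,"z": -100,"rx": 0,"ry": 0,"rz": 0},
  {"x": 80,"y": 0,"z": -100,"rx": 0,"ry": 0,"rz": 0},
  {"x": 80,"y": 0,"z": -100,"rx": 0,"ry": 0,"rz": 0},
])

```text
time: 27.45
tool_pos: [0.3853, 0.0536, 0.394]
tool_rot: [3.142, 0.002, 3.102]
contact_force: [-0.0, -0.2, -0.0]
opening: 0.075
grip_force: 0.0
```

```bash
python3 -c "
from k import *
import cv2
go(12,'m5.npz')
p,_=fit();im=cell.read_camera('top');cv2.imwrite('pics/end.png',cv2.resize(im['pixels'][150:300,180:430],None,fx=3,fy=3))
for q in('lens','head','knob','chip','cweight'):print(q,[G(p,d['point'][:2]).round(4) for d in cell.mark_of(im,q)[:4]])
s=cell.observe();print(s['time'],s['tool_pos'],s['contact_force'])"
```

```text
head 0.015957749878670487 0.0017447698388354908 chip 11 0.0174002879523558 0.0014705477591176945
[-0.1, 0.3, 0.3, 0.3, 0.2, -0.1, -0.1, -0.2, -0.2, -0.2, -0.1, -0.2]
th,w [-5.41116588e-05  1.02192981e-02] 7.652416612726993e-05 amp 0.0026008932679945553 27.45 29.25
lens [array([0.1044, 0.0217])]
head [array([0.0991, 0.0161]), array([0.0435, 0.4088])]
knob [array([-0.0046,  0.0243])]
chip [array([ 0.0013, -0.499 ]), array([0.0998, 0.0194]), array([-0.1835,  0.1764]), array([0.0454, 0.4107])]
cweight [array([0.1002, 0.018 ])]
29.55 [0.38492978 0.05359424 0.39322154] [-0.42230072 -0.15994282  0.16881892]
```

View pics/end.png

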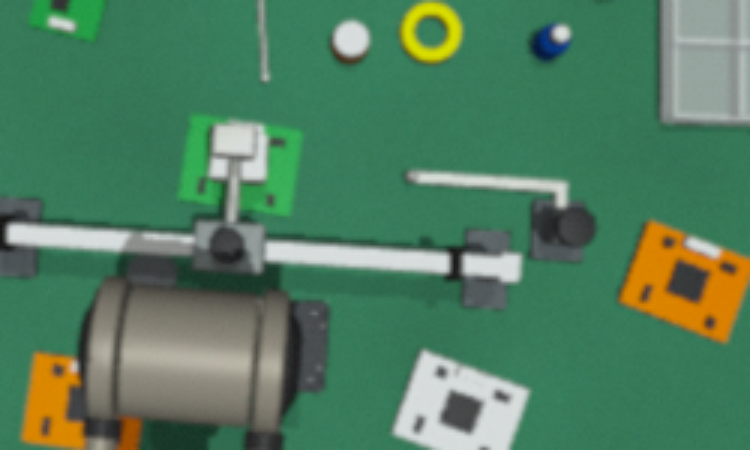

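The top view shows the head at (237,150) centred over the green board's chip. The carriage is at (228,243), the catch at (570,228) is down, and the bystanders visible here are where they were. Residual swing is about 0.003 rad, and the head and chip agree to about 1–2 mm. I'm handing in.

```bash
python3 -c "
from cell import *
print(hand_in())"
```

```text
the job is handed in; nothing more can be done
None
```

I handed the job in at about 29.6 s: the catch is fully down, and the head hangs over the chip on the green board, within 1–2 mm and swinging about 0.003 rad; I held it there more than 3 s, then let go and backed off, and `hand_in()` returned no verdict.

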